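# Refocus the upright collimator and lock it again

## Robot

A 7-joint arm with a two-finger parallel gripper is mounted at the origin on the work surface. World frame = base frame: x ahead of the robot, y to its left, z up, the work surface at z = 0. Lengths are in m, angles in rad, forces in N, time in s.
With the tool pointing down it reaches from about 0.425 to 0.875 m from the base axis. Payload 8.4 kg.
Tool frame: the origin (TCP) lies midway between the tips of the shut fingers; the grasp point (between the pads) lies 19 mm behind it; x points along the fingers, y is the direction in which the jaws open and shut, and the axes are right-handed (so a half turn about x gives the same grasp; the last joint's range is limited). The gripper opens to 85 mm and grips with 20 to 120 N. Pads are 22 mm wide; open, the fingers measure 114 mm over their backs; the gripper's body (76 mm by 85 mm) begins 54 mm behind the grasp point. The pads swing forward as they close: fully open they stand 13 mm farther back than shut.
Start: joints at [1.244, 0.333, 0.04, 1.465, -0.013, 1.343, -0.059], TCP at [0.147, -0.633, 0.231] pointing down, gripper open.
Joint ranges: [-2.58, 2.58], [-0.38, 2.09], [-1.3, 1.39], [0.25, 2.4], [-1.5, 4.64], [0.08, 2.09], [-2.65, 2.65]. Speed limits (rad/s): [2.22, 2.22, 2.79, 2.79, 3.14, 3.14, 3.14].

## Interface

Orientations are given as a rotation vector (axis times angle).
In Python, from bench import robot gives the robot as it stands.
- The arm moves only by the tool apply_moves, never from a script. Its argument "series" is one flat list of numbers, 4 for each row, row after row: the shift along the tool's x, y, z in units of 25 mm (1.0 is 25 mm), then the turn about the tool's x in units of 8 degrees (1.0 is 8 degrees). A call has 1 to 10 rows; each row shifts and turns the pose as measured when the row begins, along the tool's axes as they then stand; what a row does not reach is not made up. A row lasts 1/10 s, in which the tool goes at most 50 mm and 8.59 degrees, less where a joint would pass 70% of its speed; a pose out of reach is approached as far as the arm can. A call is refused whole if a number of a shift passes 1 or a number of a turn 1, either way. A call with a gripper value outside its range is refused whole. "claw" is the closure, from -1 (fully open) to 1 (shut), set as the call begins (left out, the last holds). The fingers move at their own pace and stop on an object; "squeeze" is the grip in N (left out, the last holds). Time passes only in rows, so rows that do not move let the fingers close. It gives the time, the measured TCP pose, the force and the opening at its end, in the units of the state.
- robot.read_state(): the state, without advancing time (a new reading comes with each control period).
- robot.camera(name): name is "scene" or "top"; returns the picture (400x640x3 uint8, blue, green, red); there is no depth.
- robot.get_calibration(name): a dict with "fx", "fy", "cx", "cy" (pixels), "T" (4x4, takes a point from camera to world coordinates). Camera axes: x right, y up, looking along -z (the intrinsics and any distortion apply to the point x, -y, -z); pixel columns grow to the right and rows downward; lengths in m; the calibration is good to about 2 mm. A picture is of the moment at which its call begins. get_calibration takes no time and is no camera call.
- robot.hand_in(): hands the job in, once; it reports no verdict.
The state is a dict: "clock": time; "joints": joint angles; "dq": joint speeds; "joint_efforts": joint torques, N m; "tcp_pos": TCP position; "tcp_rot": TCP orientation; "ft_force": force on the tool from outside, world axes, zero at the start; "ft_torque": the same for the moment, N m; "width": finger opening in m.
Only numpy, scipy, OpenCV 4.12 (cv2) and the standard library are available. Lean on these libraries where they do the work, as an engineer would, in place of code of your own. Each camera call takes 0.05 s, during which the arm holds its last target.

## Task

Refocus the small upright collimator that is clamped to the optical table: slacken its knurled lock ring until it is free, turn the focusing collar above it until the black line on the collar points the same way as the black line on the index tab, then tighten the lock ring again to about 0.25 N m so that the collar is locked on its mark. Do not turn the collar while the ring is tight, do not overtighten the ring, and leave the other things on the table where they are.

Things in the scene. Friction and masses are not known exactly. Their poses are not given: they have to be found in the camera images.
- collimator: The whole collimator, fixed to the table: base plate 90 x 90 x 10 mm with two fork clamps (out to 84 mm along its y, 25 mm high), a mirror cube 70 mm wide up to z = 70 mm, and on it an upright tube of 40 mm diameter (52 mm flange up to z = 76 mm). Dark metal and bare aluminium. Origin on the table under the tube's axis, z up, +x towards the index tab.
- index_tab (a point): Outer end of the flat index tab on top of the cube, marked with a black line: 12 mm wide, 3 mm thick, top at z = 73 mm; this point is on the top face, 62 mm from the axis along the collimator's +x. Axes as the collimator's.
- ring_center (a point): Centre, half-way up, of the knurled lock ring: 54 mm diameter, 14 mm high (z 110 to 124 mm), on the tube's axis. Below it is only the tube (lugs out to 25.5 mm from the axis), so fingers can straddle it down to z = 80 mm. Clockwise from above tightens. It starts tight, by an amount that differs each time (0.05 to 0.3 N m). Its angle is not given: this frame has the collimator's axes.
- ring_touch (a point): Same place as ring_center. Torque of the ring: slack 0.03 N m; from first touch of its washer it can be turned 1.25 rad on and 0.95 rad back (end stops). Tightening takes about 0.1 at 0.35 rad past touch, 0.25 at 0.6, 0.35 at 0.9, slackening two thirds of that. It is friction: read it while turning in slow small steps (0.02 rad); after a quick step that springs back it reads low.
- tab_washer: Steel washer trapped under the lock ring (38 mm disc with two tabs keyed in lugs of the tube, origin on the axis at its underside, z = 106.5 mm). It cannot turn, so the ring hardly drags the collar (0.02 rad). The ring presses it on the flange of the collar: 10 N at 0.12 rad past first touch, 23 N at 0.3, 46 N at 0.6 (0.2 to 0.3 N m, as friction varies), 66 N at 0.9.
- collar_center (a point): Centre, half-way up, of the focusing collar: a knurled cylinder of 40 mm diameter, 22 mm high (z 134 to 156 mm), on the same axis above the lock ring, with the lens set in its top. Between ring and collar is a 30 mm neck, z 124 to 134 mm. This frame has the collimator's axes and does not turn with the collar.
- focus_collar: The same focusing collar, turning: origin on the axis at table height, z up, its +x along the black line on its top and side. On the mark, its +x points the same way as the collimator's. With the ring slack it turns with about 0.03 N m and stays where it is left; with the ring tight its flange is clamped.
- collar_mark (a point): Top outer end of the black line on the collar, 20 mm from the axis at z = 156 mm; its axes turn with the collar.
- focus (a joint): Angle of the collar from the index mark, rad: 0 when its line points along the index tab, positive anticlockwise from above. It starts between 0.6 and 1.25, so it is turned clockwise. Range -0.5 to 1.8. It carries the lens 1.9 mm per rad.
- ball_driver: Loose screwdriver-shaped ball driver, 170 mm long, lying on the table; to be left alone. Origin under its middle.
- plate_carrier: Loose white open carrier tray, 86 x 128 x 22 mm; to be left alone. Origin under its centre.
- post_holder: Loose aluminium post holder standing on the table, 31 mm diameter foot, 80 mm high; to be left alone. Origin under its axis.
- dust_cap: Loose black round dust cap, 44 mm diameter, 14 mm high; to be left alone. Origin under its centre.
Not all that is in view belongs to the job. Leave any blue look-alike of the collimator alone.

How it is judged:
By the outcome, as a careful person would: the job done as asked, in the order asked, and still so for the second after the job is handed in, with the robot touching nothing.
It also fails if it takes over 72 s, if anything falls off the work surface, if the arm or the gripper's body presses on something with over 40 N, if the wrist force passes 120 N, or if a joint passes its speed limit or range.

## Working session

There is one attempt and no reset: what is moved stays moved. The work goes in short steps, Python scripts to look and compute and a tool call to move; the robot and the scene stay as the last step left them, time stands still between calls to the robot, and variables do not carry over. Pictures are saved under pics/ and viewed, and the job is handed in when it is done.

Besides the shell and the picture viewer there is one more tool, called after "Emit:" as a command line: name --argument value ..., lists and objects as JSON in quotes. apply_moves: Moves the arm, as the interface text tells. Its arguments: {"type":"object","properties":{"series":{"type":"array","items":{"type":"number"}},"claw":{"type":"number"},"squeeze":{"type":"number"}},"required":["series"]}

```bash
ls; mkdir -p pics; python3 - <<'E'
from bench import robot
import cv2
s=robot.read_state()
for k,v in s.items(): print(k,v)
for n in("scene","top"):
    im=robot.camera(n); cv2.imwrite(f"pics/{n}0.png",im); 
    print(n,robot.get_calibration(n))
E
```

```text
pics
clock 0.0
joints [ 1.24375709  0.33390619  0.03988553  1.46626923 -0.01342152  1.34333525
 -0.05849586]
dq [ 1.13001807e-06  5.95983531e-04  9.59165332e-04 -4.60179207e-04
  5.78677223e-04  2.51217969e-04 -5.85365598e-04]
joint_efforts [-6.13688626e-04 -6.58558202e+01  1.36512280e+00 -4.05555940e+01
  1.68590946e-02  1.29434981e-02  1.27584701e-05]
tcp_pos [ 0.14668342 -0.63275219  0.23042549]
tcp_rot [ 2.10121546  0.24213518 -2.10181079]
ft_force [-1.21126656 -0.43148774  0.82734017]
ft_torque [-0.02356346 -0.00793508  0.03180592]
width 0.08570320634311206
scene {'fx': 506.4397508763456, 'fy': 506.4397508763456, 'cx': 314.2700534261265, 'cy': 209.58863719154763, 'T': array([[-0.60017062, -0.44131911,  0.66710769,  1.34967079],
       [ 0.79974881, -0.34572239,  0.4907931 ,  0.58818813],
       [ 0.01403769,  0.82807818,  0.56043685,  0.81299547],
       [ 0.        ,  0.        ,  0.        ,  1.        ]])}
top {'fx': 397.8686098855489, 'fy': 397.8686098855489, 'cx': 316.0849503740936, 'cy': 195.8553567808549, 'T': array([[-0.01008995,  0.98159842, -0.19069014,  0.39679397],
       [-0.99970004, -0.00564635,  0.0238317 ,  0.01863612],
       [ 0.02231646,  0.1908734 ,  0.98136095,  1.01098139],
       [ 0.        ,  0.        ,  0.        ,  1.        ]])}
```

View pics/scene0.png

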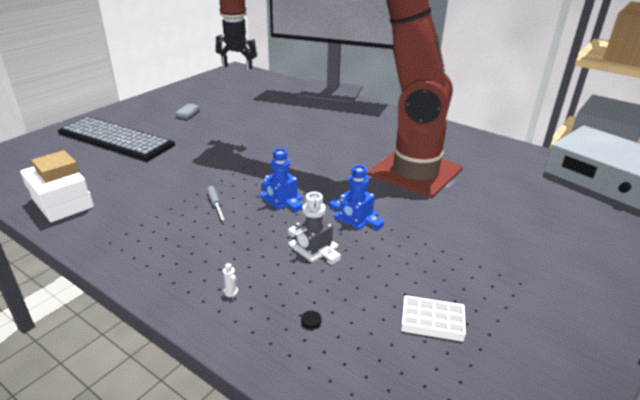

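View pics/top0.png

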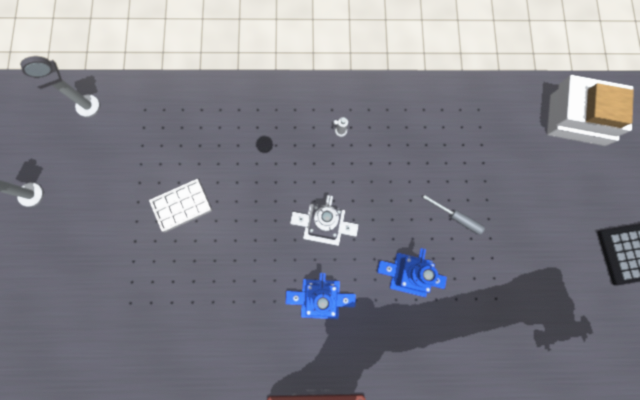

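The scene shows the grey collimator at scene (314,225) and top (325,218). Two blue look-alikes are at scene (281,180) and (357,195), top (415,273) and (322,298). The driver, tray, post holder (scene (230,280)) and cap are loose. I choose the grey/aluminium one and check it in a close crop.

```bash
python3 - <<'E'
import cv2,numpy as np
a=cv2.imread("pics/scene0.png")[180:270,270:360]; b=cv2.imread("pics/top0.png")[175:260,280:365]
a=cv2.resize(a,(400,400),interpolation=cv2.INTER_CUBIC);b=cv2.resize(b,(400,400),interpolation=cv2.INTER_CUBIC)
cv2.imwrite("pics/crop0.png",np.hstack([a,b]))
E
```

```text
(no output)
```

View pics/crop0.png

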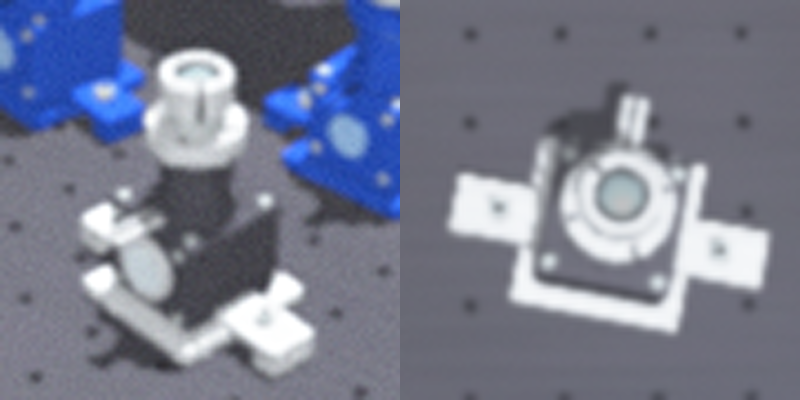

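```bash
cat > h.py <<'E'
import numpy as np,cv2
from bench import robot
def proj(n,P):
    c=robot.get_calibration(n);T=np.asarray(c["T"]);q=(np.atleast_2d(P)-T[:3,3])@T[:3,:3]
    return np.c_[c["fx"]*q[:,0]/-q[:,2]+c["cx"], c["fy"]*(-q[:,1])/-q[:,2]+c["cy"]]
def plane(n,uv,z):
    c=robot.get_calibration(n);T=np.asarray(c["T"]);uv=np.atleast_2d(uv).astype(float)
    d=np.c_[(uv[:,0]-c["cx"])/c["fx"],-(uv[:,1]-c["cy"])/c["fy"],-np.ones(len(uv))]@T[:3,:3].T
    o=T[:3,3]; return o+d*((z-o[2])/d[:,2])[:,None]
def avg(n,k): return np.mean([robot.camera(n).astype(np.float32) for _ in range(k)],0)
E
python3 - <<'E'
from h import *
a=avg("scene",6);b=avg("top",6)
np.save("a.npy",a);np.save("b.npy",b)
A=cv2.resize(a[185:225,290:340],None,fx=8,fy=8,interpolation=cv2.INTER_CUBIC)
B=cv2.resize(b[190:240,300:350],None,fx=8,fy=8,interpolation=cv2.INTER_CUBIC)
C=np.zeros((400,800,3));C[:320,:400]=A;C[:,400:]=B
cv2.imwrite("pics/crop1.png",np.clip(C,0,255))
E
```

```text
[ WARN:0@22.880] global loadsave.cpp:1063 imwrite_ Unsupported depth image for selected encoder is fallbacked to CV_8U.
```

View pics/crop1.png

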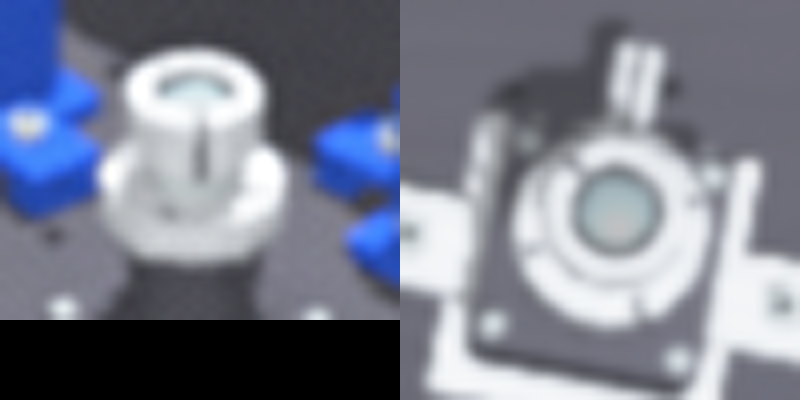

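The crop shows the collar line on the side at scene px about (315,203) and on the top at top px about (322,211), with the tab line at top px (330,199). Next I measure these.

```bash
python3 - <<'E'
from h import *
a=np.load("a.npy");b=np.load("b.npy")
# lens ellipse centre, top view and scene view (dark/coloured disc inside bright collar)
def lens(img,x0,y0,w,h,thr):
    s=8;c=cv2.resize(img[y0:y0+h,x0:x0+w],None,fx=s,fy=s,interpolation=cv2.INTER_CUBIC)
    g=c.min(2);m=(g<thr).astype(np.uint8)
    n,l,st,ce=cv2.connectedComponentsWithStats(m)
    return (c,g,n,l,st,ce,s)
c,g,n,l,st,ce,s=lens(b,317,206,20,20,195)
k=l[int(c.shape[0]/2),int(c.shape[1]/2)];print(st[k])
cn,_=cv2.findContours((l==k).astype(np.uint8),0,1);e=cv2.fitEllipse(max(cn,key=len));print(e)
uv=(np.array(e[0])+.5)/s-.5+[317,206];print("top lens",uv,plane("top",uv,.156),plane("top",uv,.152))
# outer ring outline (bright) z=.124 via bright mask
# clamps screws, tab line by row-wise dark minimum
gb=b.min(2)
for v in range(195,206):
    r=gb[v,325:338];print(v,r.astype(int))
gs=a.min(2)
for v in range(197,214): print(v,gs[v,308:326].astype(int))
E
```

```text
[    0     0   160   132 12422]
((79.83411407470703, 56.167442321777344), (132.8202362060547, 160.18800354003906), 91.40081024169922)
top lens [326.54176426 212.58343029] [[ 0.52576273 -0.02448348  0.156     ]] [[ 0.52636611 -0.02468521  0.152     ]]
195 [ 76  94 136 164 155 144 144 131 113 108 108 108 109]
196 [ 78 111 172 206 189 182 198 174 127 109 107 108 108]
197 [ 81 122 186 215 194 199 221 191 133 108 107 108 108]
198 [ 87 135 193 208 184 202 221 185 127 107 107 108 108]
199 [ 94 151 203 205 184 209 215 165 109  97 104 107 107]
200 [ 99 162 211 205 191 219 209 144  88  83  98 105 106]
201 [103 168 214 205 200 224 206 134  83  83  96 105 106]
202 [101 156 195 193 203 225 198 131  96  96 102 106 106]
203 [100 140 171 177 200 222 188 129 106 105 106 107 107]
204 [110 138 149 152 188 208 169 120 104 104 104 106 107]
205 [130 142 137 135 166 175 138 103  92  91  92  97 104]
197 [249 236 220 223 227 225 224 224 227 223 223 237 250 249 202 111  67  64]
198 [246 248 247 247 243 237 229 227 240 247 249 249 249 239 180 103  63  63]
199 [235 243 247 249 249 245 230 225 245 250 249 241 23
[... 414 characters left out ...]
05 [180 189 198 205 203 190 152 138 183 200 193 187 210 245 255 255 239 168]
206 [168 177 191 201 201 189 151 139 179 194 184 180 212 247 255 255 251 200]
207 [166 168 181 190 194 185 161 154 177 181 172 176 213 245 252 254 251 206]
208 [171 169 175 187 190 187 178 175 177 173 170 174 205 235 245 247 243 193]
209 [180 176 177 181 189 189 187 183 179 174 177 193 223 240 246 246 235 180]
210 [179 176 167 171 181 187 185 182 180 179 190 225 245 250 248 242 214 166]
211 [182 172 157 154 171 179 183 181 181 188 201 233 246 245 234 219 190 153]
212 [192 186 174 167 177 184 182 184 192 202 213 229 232 223 205 188 170 145]
213 [198 199 195 195 193 197 196 198 202 204 207 211 207 195 187 175 157 140]
```

```bash
python3 - <<'E'
from h import *
a=np.load("a.npy");b=np.load("b.npy")
def ell(img,x0,y0,w,h,thr,seed,it=2):
    s=8;c=cv2.resize(img[y0:y0+h,x0:x0+w],None,fx=s,fy=s,interpolation=cv2.INTER_CUBIC).min(2)
    m=(c<thr).astype(np.uint8);m=cv2.morphologyEx(m,cv2.MORPH_OPEN,np.ones((15,15)))
    n,l=cv2.connectedComponents(m);k=l[int((seed[1]-y0)*s),int((seed[0]-x0)*s)]
    cn,_=cv2.findContours((l==k).astype(np.uint8),0,1);e=cv2.fitEllipse(max(cn,key=len))
    return (np.array(e[0])+.5)/s-.5+[x0,y0],np.array(e[1])/s
for thr in (170,180,190,200,210):
    uv,r=ell(b,300,190,50,50,thr,(327,216));print("top",thr,uv.round(2),r.round(2),plane("top",uv,.156).round(4),plane("top",uv,.153).round(4))
for thr in (200,210,220):
    uv,r=ell(a,290,180,50,50,thr,(315,196.5));print("sc",thr,uv.round(2),r.round(2),plane("scene",uv,.156).round(4),plane("scene",uv,.153).round(4))
# predicted outline checks on scene: collar top circle at candidate
E
```

```text
top 170 [331.53 218.6 ] [29.63 40.75] [[ 0.5125 -0.0351  0.156 ]] [[ 0.5129 -0.0353  0.153 ]]
top 180 [326.6  215.84] [11.54 11.85] [[ 0.5186 -0.0245  0.156 ]] [[ 0.5191 -0.0247  0.153 ]]
top 190 [325.13 209.08] [48.32 53.35] [[ 0.5335 -0.0215  0.156 ]] [[ 0.534  -0.0217  0.153 ]]
top 200 [324.26 209.92] [50.26 55.65] [[ 0.5316 -0.0196  0.156 ]] [[ 0.5321 -0.0197  0.153 ]]
top 210 [324.2  210.04] [50.39 55.8 ] [[ 0.5314 -0.0195  0.156 ]] [[ 0.5319 -0.0196  0.153 ]]
sc 200 [313.57 197.52] [13.83 15.81] [[ 0.5273 -0.0195  0.156 ]] [[ 0.5236 -0.0223  0.153 ]]
sc 210 [313.72 196.24] [ 9.62 16.56] [[ 0.5225 -0.0226  0.156 ]] [[ 0.5188 -0.0254  0.153 ]]
sc 220 [313.79 195.07] [ 3.89 11.07] [[ 0.5183 -0.0257  0.156 ]] [[ 0.5145 -0.0285  0.153 ]]
```

```bash
python3 - <<'E'
from h import *
a=np.load("a.npy");b=np.load("b.npy")
g=b.min(2);uvs=[]
for cx,cy in((525,142),(714,177),(679,360),(492,323)):
    x=int(300+(cx-400)/8);y=int(190+cy/8)
    w=g[y-3:y+4,x-3:x+4];w=np.clip(w-np.percentile(w,60),0,None);yy,xx=np.mgrid[y-3:y+4,x-3:x+4]
    uvs.append([(w*xx).sum()/w.sum(),(w*yy).sum()/w.sum()]);print(cx,cy,uvs[-1])
    print(g[y-3:y+4,x-3:x+4].astype(int)) if 0 else 0
P=plane("top",uvs,.070);print(P.round(4));print("centre",P.mean(0))
for i,j,o in((1,0,90),(2,3,90),(3,0,0),(2,1,0)):
    d=P[j]-P[i];print(np.degrees(np.arctan2(d[1],d[0]))-o,np.linalg.norm(d))
# tab line subpixel: dark dip position rows
pts=[]
for v in range(196,203):
    r=g[v,325:335];i=np.argmax(r[:5]);j=5+np.argmax(r[5:]);pass
# overlay
C0=np.array([.519,-.0246])
t=np.linspace(0,2*np.pi,100)
out=[]
for n,img,x0,y0 in(("scene",a,280,180),("top",b,300,185)):
    c=np.clip(cv2.resize(img[y0:y0+50,x0:x0+50],None,fx=8,fy=8,interpolation=cv2.INTER_CUBIC),0,255).astype(np.uint8)
    for r,z,col in((.02,.156,(0,0,255)),(.027,.124,(0,160,0)),(.027,.110,(255,0,255)),(.02,.134,(0,0,255))):
        q=proj(n,np.c_[C0[0]+r*np.cos(t),C0[1]+r*np.sin(t),0*t+z]);q=((q-[x0,y0]+.5)*8-.5)
        cv2.polylines(c,[q.round().astype(int)],True,col,1)
    out.append(c)
cv2.imwrite("pics/ov0.png",np.hstack(out))
E
```

```text
525 142 [np.float64(313.65569791284526), np.float64(207.4917469361468)]
714 177 [np.float64(340.09044449612435), np.float64(213.150593314972)]
679 360 [np.float64(335.75768761014393), np.float64(235.7928844956752)]
492 323 [np.float64(310.36528518062886), np.float64(230.103512930431)]
[[ 0.5513  0.0019  0.07  ]
 [ 0.5371 -0.0612  0.07  ]
 [ 0.4831 -0.0498  0.07  ]
 [ 0.497   0.0102  0.07  ]]
centre [ 0.51713926 -0.02474719  0.07      ]
-12.608086572127306 0.06470297789966639
-13.094743148459358 0.06158580555154201
-8.684338776115512 0.05485093366690104
-11.950596298072643 0.05524908961765929
```

View pics/ov0.png

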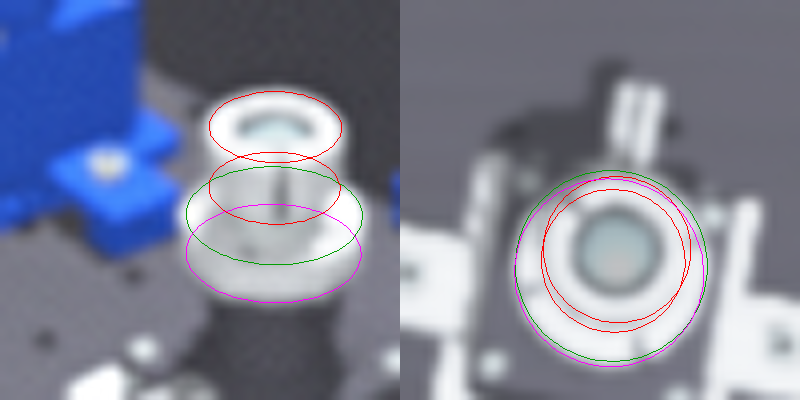

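```bash
python3 - <<'E'
from h import *
a=np.load("a.npy");b=np.load("b.npy")
g=b.min(2)
B=[]
for cx,cy in((498,206),(718,248)):
    x=int(round(280+(cx-400)*.2125));y=int(round(175+cy*.2125))
    w=g[y-3:y+4,x-3:x+4];print(w.astype(int))
    w=np.clip(np.percentile(w,50)-w,0,None);w[[0,-1]]=0;w[:,[0,-1]]=0;yy,xx=np.mgrid[y-3:y+4,x-3:x+4]
    B.append([(w*xx).sum()/w.sum(),(w*yy).sum()/w.sum()])
P=plane("top",B,.022);d=P[0]-P[1];print(B,P.round(4),P.mean(0),np.linalg.norm(d),"yaw",np.degrees(np.arctan2(d[1],d[0]))-90)
# plate bottom edge: white->grey transition per column, z=.010 
m=g.copy();pts=[]
for u in range(308,332):
    col=g[225:250,u];i=np.where((col[:-1]>170)&(col[1:]<=170))[0]
    if len(i): i=i[-1];pts.append([u,225+i+(col[i]-170)/(col[i]-col[i+1])])
P=plane("top",pts,.01);vx,vy,_,_=cv2.fitLine(P[:,:2].astype(np.float32),cv2.DIST_HUBER,0,.01,.01).ravel();print("edge yaw",np.degrees(np.arctan2(vx,-vy))%180,len(pts), np.degrees(np.arctan2(-vx,vy))%180)
# tab line: subpixel dips
pts=[]
for v in range(197,203):
    r=cv2.resize(g[v:v+1,324:336],None,fx=20,fy=1,interpolation=cv2.INTER_CUBIC).ravel()
    base=r.copy();i=80+np.argmin(r[80:124]) ;pts.append([(i+.5)/20-.5+324,v])
print(np.round(pts,2));P=plane("top",pts,.073);print(P.round(4))
for c in((.519,-.0246),(.518,-.0245)): d=P[:,:2]-c;print(np.degrees(np.arctan2(d[:,1],d[:,0])).round(1))
vx,vy,_,_=cv2.fitLine(P[:,:2].astype(np.float32),cv2.DIST_HUBER,0,.01,.01).ravel();print("tab line yaw",np.degrees(np.arctan2(vy,vx)))
# collar side line in scene
gs=a.min(2)
c=robot.get_calibration("scene");T=np.asarray(c["T"])
for v in range(200,208):
    r=gs[v,310:320];bg=np.interp(np.arange(10),[2,8],[r[2:4].max(),r[6:9].max()])
    w=np.clip(bg-r,0,None);w[:2]=0;w[8:]=0;u=310+(w*np.arange(10)).sum()/w.sum()
    d=T[:3,:3]@[(u-c["cx"])/c["fx"],-(v-c["cy"])/c["fy"],-1];o=T[:3,3]-[.5185,-.0246,0]
    A=d[0]**2+d[1]**2;Bq=o[0]*d[0]+o[1]*d[1];Cq=o[0]**2+o[1]**2-.0004;t=(-Bq-np.sqrt(Bq**2-A*Cq))/A
    q=o+d*t;print(v,round(u,2),"z",q[2].round(4),"az",np.degrees(np.arctan2(q[1],q[0])).round(1))
E
```

```text
[[231 224 226 232 235 238 240]
 [229 211 206 214 224 233 239]
 [230 202 170 173 204 230 240]
 [232 203 162 164 201 230 241]
 [234 219 200 199 217 232 241]
 [238 231 222 220 228 237 242]
 [240 237 233 233 238 241 243]]
[[232 219 217 225 236 240 241]
 [227 203 196 207 227 237 241]
 [227 197 175 175 212 235 242]
 [226 190 163 164 206 235 243]
 [229 208 198 200 220 235 242]
 [237 229 225 224 228 238 243]
 [241 239 237 236 238 242 244]]
[[np.float64(300.4718112019046), np.float64(218.66903545204943)], [np.float64(347.2929292757536), np.float64(227.5868360091258)]] [[ 0.531   0.0343  0.022 ]
 [ 0.5078 -0.0826  0.022 ]] [ 0.51938775 -0.02413448  0.022     ] 0.11914821911138605 yaw -11.265053288360846
edge yaw 168.53319 24 168.53319
[[329.32 197.  ]
 [329.08 198.  ]
 [328.98 199.  ]
 [328.88 200.  ]
 [328.72 201.  ]
 [327.92 202.  ]]
[[ 0.5761 -0.0359  0.073 ]
 [ 0.5736 -0.0353  0.073 ]
 [ 0.5712 -0.035   0.073 ]
 [ 0.5687 -0.0347  0.073 ]
 [ 0.5663 -0.0343  0.073 ]
 [ 0.5639 -0.0324  0.073 ]]
[-11.2 -11.1 -11.3 -11.5 -11.6  -9.8]
[-11.1 -11.  -11.2 -11.4 -11.5  -9.7]
tab line yaw -13.938698
200 314.69 z 0.1553 az 41.1
201 314.86 z 0.1525 az 42.4
202 314.77 z 0.1496 az 41.9
203 314.64 z 0.1468 az 41.1
204 314.62 z 0.1439 az 41.1
205 314.61 z 0.141 az 41.2
206 314.64 z 0.1381 az 41.4
207 314.63 z 0.1352 az 41.5
```

```bash
cat >> h.py <<'E'
from scipy.spatial.transform import Rotation as R
C=np.array([.5187,-.0245])
def st(p=True):
    s=robot.read_state();M=R.from_rotvec(s["tcp_rot"]).as_matrix();y=M[:,1]
    if p: print("t",round(s["clock"],2),"pos",s["tcp_pos"].round(4),"yaw",np.degrees(np.arctan2(y[1],y[0])).round(2),"tilt",M[:2,0].round(4),"F",s["ft_force"].round(1),"M",s["ft_torque"].round(3),"w",round(s["width"]*1e3,1),"\n q",s["joints"].round(3))
    return s,M
def goto(x,y,z,yaw=None):
    s,M=st();d=np.array([x,y,z])-s["tcp_pos"];print("shift units",(M.T@d/.025).round(3))
    if yaw is not None:
        c=np.degrees(np.arctan2(M[1,1],M[0,1]));print("turn units",round(-((yaw-c+90)%180-90)/8,3))
E
python3 - <<'E'
from h import *
s,M=st();print(M.round(3));goto(.45,-.3,.231);goto(*C,.231)
E
```

```text
t 0.7 pos [ 0.1468 -0.6332  0.2314] yaw -76.95 tilt [ 0. -0.] F [ 0.4 -0.6 -0.7] M [-0.02  -0.006  0.024] w 85.5 
 q [ 1.244  0.333  0.04   1.465 -0.013  1.343 -0.058]
[[ 0.     0.226 -0.974]
 [-0.    -0.974 -0.226]
 [-1.     0.    -0.   ]]
t 0.7 pos [ 0.1468 -0.6332  0.2314] yaw -76.95 tilt [ 0. -0.] F [ 0.4 -0.6 -0.7] M [-0.02  -0.006  0.024] w 85.5 
 q [ 1.244  0.333  0.04   1.465 -0.013  1.343 -0.058]
shift units [ 1.4000e-02 -1.0245e+01 -1.4825e+01]
t 0.7 pos [ 0.1468 -0.6332  0.2314] yaw -76.95 tilt [ 0. -0.] F [ 0.4 -0.6 -0.7] M [-0.02  -0.006  0.024] w 85.5 
 q [ 1.244  0.333  0.04   1.465 -0.013  1.343 -0.058]
shift units [ 1.4000e-02 -2.0359e+01 -1.9991e+01]
```

Emit:
apply_moves --series '[0, -0.65, -1, 0, 0, -0.65, -1, 0, 0, -0.65, -1, 0, 0, -0.65, -1, 0, 0, -0.65, -1, 0, 0, -0.65, -1, 0, 0, -0.65, -1, 0, 0, -0.65, -1, 0, 0, -0.65, -1, 0, 0, -0.65, -1, 0]' --claw -1 --squeeze 60

```text
clock: 1.7
tcp_pos: [0.3567, -0.4144, 0.2311]
tcp_rot: [2.103, 0.228, -2.106]
ft_force: [0.6, -0.4, 0.1]
width: 0.0852
```

```bash
python3 -c "
from h import *
goto(*C,.231,0)"
```

```text
t 1.7 pos [ 0.3567 -0.4144  0.2311] yaw -77.48 tilt [-0.0014 -0.0031] F [ 0.6 -0.4  0.1] M [-0.037  0.017 -0.027] w 85.2 
 q [ 0.916  0.132 -0.153  1.713  0.024  1.297 -0.594]
shift units [ -0.054 -13.823  -9.705]
turn units -9.685
```

Emit:
apply_moves --series '[0, -1, -0.7, 0, 0, -1, -0.7, 0, 0, -1, -0.7, 0, 0, -1, -0.7, 0, 0, -1, -0.7, 0, 0, -1, -0.7, 0, 0, -1, -0.7, 0, 0, -1, -0.7, 0, 0, -1, -0.7, 0, 0, -1, -0.7, 0]'

```text
clock: 2.7
tcp_pos: [0.4784, -0.1208, 0.2318]
tcp_rot: [2.105, 0.224, -2.101]
ft_force: [-0.6, -0.2, 0.0]
width: 0.0851
```

Emit:
apply_moves --series '[0, -1, -0.7, 0, 0, -1, -0.7, 0, 0, -1, -0.7, 0, 0, -0.8, -0.6, 0, 0, 0, 0, -1, 0, 0, 0, -1, 0, 0, 0, -1, 0, 0, 0, -1, 0, 0, 0, -1, 0, 0, 0, -1]'

```text
clock: 3.7
tcp_pos: [0.5265, -0.0019, 0.233]
tcp_rot: [1.552, 0.935, -1.546]
ft_force: [-0.7, -0.7, 0.1]
width: 0.0853
```

```bash
python3 -c "
from h import *
goto(*C,.18,-30)"
```

```text
t 3.7 pos [ 0.5265 -0.0019  0.233 ] yaw -27.35 tilt [ 0.0072 -0.0058] F [-0.7 -0.7  0.1] M [-0.042 -0.018  0.024] w 85.3 
 q [ 0.488  0.12  -0.616  1.741  0.079  1.297 -0.622]
shift units [2.124 0.121 0.943]
turn units 0.332
```

Emit:
apply_moves --series '[0, 0.12, 0.95, 0.3, 0, 0, 0, 0]'

```text
clock: 3.9
tcp_pos: [0.5181, -0.0247, 0.2332]
tcp_rot: [1.578, 0.911, -1.571]
ft_force: [0.2, 0.5, 0.5]
width: 0.0855
```

```bash
python3 -c "
from h import *
goto(*C,.094,-30)"
```

```text
t 3.9 pos [ 0.5181 -0.0247  0.2332] yaw -29.45 tilt [ 0.0075 -0.0059] F [0.2 0.5 0.5] M [-0.001  0.003  0.007] w 85.5 
 q [ 0.519  0.1   -0.594  1.759  0.065  1.294 -0.604]
shift units [ 5.569 -0.036 -0.028]
turn units 0.068
```

Emit:
apply_moves --series '[0.8, -0.01, 0, 0, 0.8, -0.01, 0, 0, 0.8, -0.01, 0, 0, 0.8, -0.01, 0, 0, 0.8, 0, 0, 0, 0.8, 0, 0, 0, 0, 0, 0, 0]'

```text
clock: 4.6
tcp_pos: [0.5199, -0.0244, 0.1113]
tcp_rot: [1.582, 0.906, -1.568]
ft_force: [-0.2, -0.4, 0.3]
width: 0.0855
```

```bash
python3 - <<'E'
from h import *
goto(*C,.094,-30)
i=robot.camera("scene");cv2.imwrite("pics/s1.png",cv2.resize(i[120:290,230:420],(760,680)[:2] and (670,600)))
E
```

```text
t 4.6 pos [ 0.5199 -0.0244  0.1113] yaw -29.55 tilt [ 0.0128 -0.0067] F [-0.2 -0.4  0.3] M [-0.01   0.023 -0.041] w 85.5 
 q [ 0.491  0.214 -0.591  1.908  0.146  1.048 -0.676]
shift units [ 0.692 -0.05   0.027]
turn units 0.056
```

View pics/s1.png

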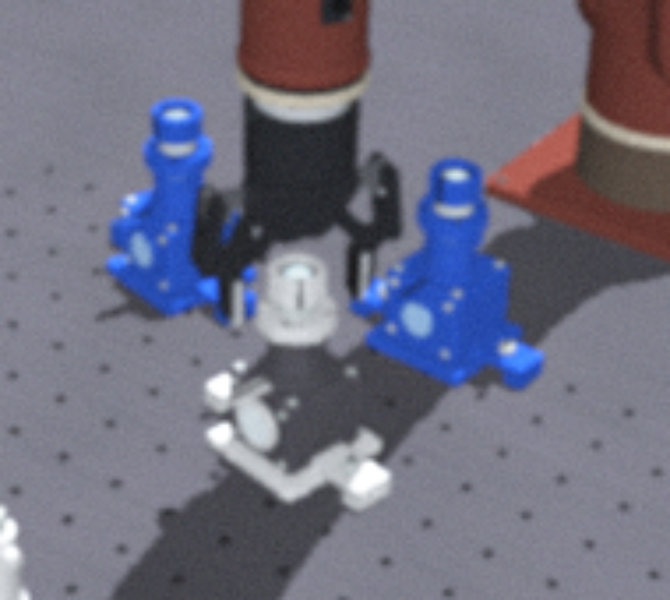

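The picture shows the open fingers at crop (235,290) and (360,270), either side of the collar and ring at (297,300), well clear of both blue units. Down to ring height and close.

Emit:
apply_moves --series '[0.69, -0.05, 0, 0, 0, 0, 0, 0]'

```text
clock: 4.85
tcp_pos: [0.5214, -0.0235, 0.0977]
tcp_rot: [1.585, 0.904, -1.563]
ft_force: [-0.7, -0.5, -0.6]
width: 0.0856
```

Emit:
apply_moves --series '[0, 0, 0, 0, 0, 0, 0, 0, 0, 0, 0, 0]' --claw 1 --squeeze 40

```text
clock: 5.15
tcp_pos: [0.5203, -0.0217, 0.101]
tcp_rot: [1.583, 0.906, -1.565]
ft_force: [-11.7, 5.8, -1.1]
width: 0.0526
```

```bash
python3 -c "
from h import *
goto(*C,.094,-30)"
```

```text
t 5.15 pos [ 0.5203 -0.0217  0.101 ] yaw -29.49 tilt [ 0.015  -0.0061] F [-11.7   5.8  -1.1] M [ 1.503  2.645 -0.011] w 52.6 
 q [ 0.485  0.226 -0.591  1.919  0.155  1.025 -0.688]
shift units [ 0.28  -0.005  0.13 ]
turn units 0.064
```

Emit:
apply_moves --series '[0, 0, 0, 0, 0, 0, 0, 0, 0.25, -0.03, 0.1, 0, 0.1, 0, 0.05, 0, 0, 0, 0, 0]' --claw -0.6

```text
clock: 5.65
tcp_pos: [0.5193, -0.025, 0.0944]
tcp_rot: [1.585, 0.903, -1.561]
ft_force: [0.1, 0.1, 0.2]
width: 0.0682
```

```bash
python3 -c "
from h import *
goto(*C,.094,-30)"
```

```text
t 5.65 pos [ 0.5193 -0.025   0.0944] yaw -29.5 tilt [ 0.019  -0.0071] F [0.1 0.1 0.2] M [-0.028  0.003  0.026] w 68.2 
 q [ 0.488  0.229 -0.588  1.931  0.16   1.007 -0.686]
shift units [ 0.015 -0.033 -0.006]
turn units 0.063
```

Emit:
apply_moves --series '[0, -0.06, 0, 0, 0, 0, 0, 0, 0, 0, 0, 0, 0, 0, 0, 0]' --claw 1 --squeeze 50

```text
clock: 6.05
tcp_pos: [0.5187, -0.0248, 0.0948]
tcp_rot: [1.586, 0.902, -1.561]
ft_force: [-0.3, 0.2, 0.3]
width: 0.0527
```

```bash
python3 -c "
from h import *
goto(*C,.094,-30)"
```

```text
t 6.05 pos [ 0.5187 -0.0248  0.0948] yaw -29.53 tilt [ 0.0205 -0.0075] F [-0.3  0.2  0.3] M [-0.156 -0.182  0.016] w 52.7 
 q [ 0.489  0.226 -0.589  1.933  0.159  1.006 -0.686]
shift units [ 0.034 -0.005 -0.012]
turn units 0.058
```

Emit:
apply_moves --series '[0, 0, 0, -0.15, 0, 0, 0, -0.15, 0, 0, 0, -0.15, 0, 0, 0, -0.15]'

```text
clock: 6.45
tcp_pos: [0.5187, -0.0248, 0.0948]
tcp_rot: [1.523, 0.959, -1.499]
ft_force: [-1.0, -0.9, 0.6]
width: 0.0524
```

```bash
python3 -c "
from h import *
st()"
```

```text
t 6.45 pos [ 0.5187 -0.0248  0.0948] yaw -24.37 tilt [ 0.0205 -0.0074] F [-1.  -0.9  0.6] M [-0.101 -0.179 -0.135] w 52.4 
 q [ 0.499  0.228 -0.6    1.932  0.162  1.006 -0.599]
```

Emit:
apply_moves --series '[0, 0, 0, -0.3, 0, 0, 0, -0.3, 0, 0, 0, -0.3, 0, 0, 0, -0.15, 0, 0, 0, -0.15]'

```text
clock: 6.95
tcp_pos: [0.5187, -0.0248, 0.0947]
tcp_rot: [1.394, 1.063, -1.374]
ft_force: [-0.1, -0.2, 0.1]
width: 0.0525
```

```bash
python3 -c "
from h import *
st()"
```

```text
t 6.95 pos [ 0.5187 -0.0248  0.0947] yaw -14.1 tilt [ 0.0204 -0.0072] F [-0.1 -0.2  0.1] M [-0.07  -0.151 -0.094] w 52.5 
 q [ 0.52   0.232 -0.624  1.931  0.17   1.008 -0.426]
```

Emit:
apply_moves --series '[0, 0, 0, -0.3, 0, 0, 0, -0.3, 0, 0, 0, -0.3, 0, 0, 0, -0.15, 0, 0, 0, -0.15]'

```text
clock: 7.45
tcp_pos: [0.5187, -0.0248, 0.0947]
tcp_rot: [1.265, 1.155, -1.248]
ft_force: [0.4, -1.5, 0.4]
width: 0.0524
```

```bash
python3 -c "
from h import *
st()"
```

```text
t 7.45 pos [ 0.5187 -0.0248  0.0947] yaw -3.99 tilt [ 0.0205 -0.0072] F [ 0.4 -1.5  0.4] M [-0.108 -0.115 -0.018] w 52.4 
 q [ 0.54   0.236 -0.647  1.931  0.178  1.009 -0.256]
```

Emit:
apply_moves --series '[0, 0, 0, -0.3, 0, 0, 0, -0.3, 0, 0, 0, -0.3, 0, 0, 0, -0.15, 0, 0, 0, -0.15]'

```text
clock: 7.95
tcp_pos: [0.5188, -0.0248, 0.0947]
tcp_rot: [1.135, 1.236, -1.121]
ft_force: [-0.9, -0.3, 1.0]
width: 0.0522
```

```bash
python3 -c "
from h import *
st()"
```

```text
t 7.95 pos [ 0.5188 -0.0248  0.0947] yaw 6.05 tilt [ 0.0206 -0.0071] F [-0.9 -0.3  1. ] M [-0.015 -0.152 -0.024] w 52.2 
 q [ 0.561  0.24  -0.671  1.93   0.186  1.01  -0.087]
```

Emit:
apply_moves --series '[0, 0, 0, -0.3, 0, 0, 0, -0.3, 0, 0, 0, -0.3, 0, 0, 0, -0.15, 0, 0, 0, -0.15]'

```text
clock: 8.45
tcp_pos: [0.5188, -0.0248, 0.0947]
tcp_rot: [1.003, 1.307, -0.992]
ft_force: [-0.4, -0.0, -0.2]
width: 0.052
```

```bash
python3 -c "
from h import *
st()"
```

```text
t 8.45 pos [ 0.5188 -0.0248  0.0947] yaw 16.04 tilt [ 0.0207 -0.007 ] F [-0.4 -0.  -0.2] M [ 0.026 -0.185 -0.03 ] w 52.0 
 q [ 0.582  0.245 -0.695  1.929  0.195  1.012  0.081]
```

Emit:
apply_moves --series '[0, 0, 0, 0, 0, 0, 0, 0, 0, 0, 0, 0, -0.6, 0, 0, 0, -0.6, 0, 0, 0, 0, 0, 0, 0]' --claw -0.7

```text
clock: 9.05
tcp_pos: [0.5178, -0.0238, 0.1273]
tcp_rot: [1.003, 1.309, -0.992]
ft_force: [0.0, 0.6, -0.0]
width: 0.0726
```

```bash
python3 -c "
from h import *
goto(.5187,-.0248,.124)"
```

```text
t 9.05 pos [ 0.5178 -0.0238  0.1273] yaw 16.03 tilt [ 0.0196 -0.0064] F [ 0.   0.6 -0. ] M [ 0.003 -0.001 -0.001] w 72.6 
 q [ 0.598  0.202 -0.705  1.898  0.158  1.075  0.11 ]
shift units [0.133 0.023 0.046]
```

Emit:
apply_moves --series '[0.13, 0.03, 0.05, 0, 0, 0, 0, 0]'

```text
clock: 9.25
tcp_pos: [0.5195, -0.0252, 0.1249]
tcp_rot: [1.004, 1.306, -0.992]
ft_force: [-0.5, 0.6, -0.3]
width: 0.0725
```

Emit:
apply_moves --series '[0, 0, 0, 0, 0, 0, 0, 0, 0, 0, 0, 0, 0, 0, 0, 0]' --claw 1 --squeeze 30

```text
clock: 9.65
tcp_pos: [0.5188, -0.0253, 0.1245]
tcp_rot: [1.003, 1.308, -0.993]
ft_force: [1.0, -0.1, 1.1]
width: 0.0394
```

```bash
python3 -c "
from h import *
goto(.5187,-.0248,.124)"
```

```text
t 9.65 pos [ 0.5188 -0.0253  0.1245] yaw 16.01 tilt [ 0.0195 -0.0075] F [ 1.  -0.1  1.1] M [-0.097  0.11   0.027] w 39.4 
 q [ 0.597  0.208 -0.703  1.898  0.163  1.07   0.107]
shift units [ 0.019  0.002 -0.022]
```

Emit:
apply_moves --series '[0, 0, 0, 0.3, 0, 0, 0, 0.3, 0, 0, 0, 0.3]'

```text
clock: 9.95
tcp_pos: [0.5187, -0.0253, 0.1245]
tcp_rot: [1.1, 1.257, -1.089]
ft_force: [0.5, -0.2, 2.9]
width: 0.0392
```

```bash
python3 -c "
from h import *
st()"
```

```text
t 9.95 pos [ 0.5187 -0.0253  0.1245] yaw 8.61 tilt [ 0.0188 -0.0075] F [ 0.5 -0.2  2.9] M [-0.118  0.472  0.031] w 39.2 
 q [ 0.583  0.205 -0.687  1.899  0.158  1.07  -0.018]
```

Emit:
apply_moves --series '[0, 0, 0, 0.5, 0, 0, 0, 0.5, 0, 0, 0, 0.5, 0, 0, 0, 0.5, 0, 0, 0, 0.5, 0, 0, 0, 0.5, 0, 0, 0, 0.5, 0, 0, 0, 0.5, 0, 0, 0, 0.5]'

```text
clock: 10.85
tcp_pos: [0.5182, -0.0253, 0.1245]
tcp_rot: [1.575, 0.912, -1.556]
ft_force: [-0.7, 0.0, 2.6]
width: 0.0395
```

```bash
python3 -c "
from h import *
goto(.5187,-.0248,.124,-36.6)"
```

```text
t 10.85 pos [ 0.5182 -0.0253  0.1245] yaw -28.84 tilt [ 0.0162 -0.0074] F [-0.7  0.   2.6] M [0.091 0.473 0.081] w 39.5 
 q [ 0.515  0.195 -0.611  1.9    0.137  1.07  -0.655]
shift units [ 0.018  0.007 -0.025]
turn units 0.97
```

Emit:
apply_moves --series '[0, 0, 0, 0.4, 0, 0, 0, 0.3, 0, 0, 0, 0.2, 0, 0, 0, 0]'

```text
clock: 11.25
tcp_pos: [0.5181, -0.0252, 0.1245]
tcp_rot: [1.666, 0.823, -1.647]
ft_force: [-0.4, -0.7, 3.0]
width: 0.0393
```

```bash
python3 - <<'E'
from h import *
goto(.5187,-.0248,.124,-36.6)
i=avg("scene",4);np.save("a1.npy",i);t=avg("top",2)
A=cv2.resize(i[180:230,285:345],None,fx=8,fy=8,interpolation=cv2.INTER_CUBIC);B=cv2.resize(t[190:240,305:345],None,fx=8,fy=8,interpolation=cv2.INTER_CUBIC)
cv2.imwrite("pics/s2.png",np.clip(np.hstack([A,B]),0,255).astype(np.uint8))
E
```

```text
t 11.25 pos [ 0.5181 -0.0252  0.1245] yaw -36.46 tilt [ 0.0154 -0.0074] F [-0.4 -0.7  3. ] M [-0.001  0.291 -0.065] w 39.3 
 q [ 0.502  0.193 -0.596  1.901  0.133  1.07  -0.785]
shift units [ 0.018  0.007 -0.027]
turn units 0.017
```

View pics/s2.png

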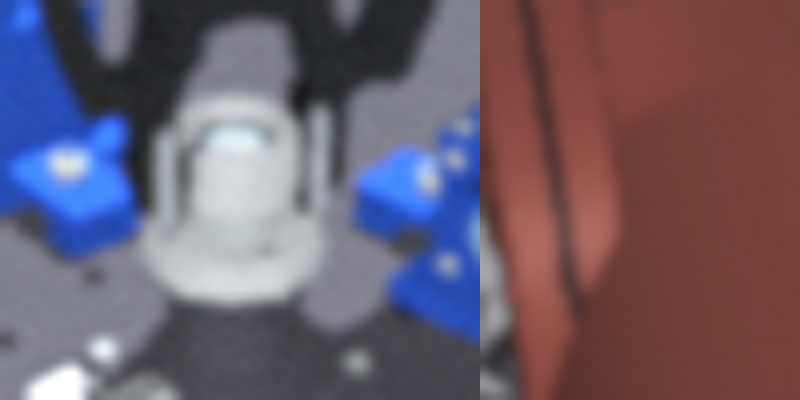

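The collar line now sits on the left side, hidden by the left finger at crop (165,175). I release, raise, and look.

Emit:
apply_moves --series '[0, 0, 0, 0, 0, 0, 0, 0, 0, 0, 0, 0, 0, 0, 0, 0, -1, 0, 0, 0, -1, 0, 0, 0, -1, 0, 0, 0, 0, 0, 0, 0]' --claw -0.8

```text
clock: 12.35
tcp_pos: [0.5158, -0.0244, 0.2001]
tcp_rot: [1.663, 0.828, -1.648]
ft_force: [0.2, 0.9, 0.8]
width: 0.0769
```

```bash
python3 - <<'E'
from h import *
goto(.5187,-.0248,.094,-36.6)
i=avg("scene",6);np.save("a1.npy",i)
A=cv2.resize(i[180:240,280:340],None,fx=8,fy=8,interpolation=cv2.INTER_CUBIC)
cv2.imwrite("pics/s3.png",np.clip(A,0,255).astype(np.uint8))
gs=i.min(2)
for v in range(194,213): print(v,gs[v,303:330].astype(int))
E
```

```text
t 12.35 pos [ 0.5158 -0.0244  0.2001] yaw -36.32 tilt [ 0.0121 -0.0062] F [0.2 0.9 0.8] M [-0.008 -0.02  -0.015] w 76.9 
 q [ 0.522  0.115 -0.602  1.813  0.077  1.222 -0.736]
shift units [ 4.246  0.047 -0.047]
turn units 0.035
194 [110  91 106 139 162 175 182 186 189 192 199 196 194 192 189 187 180 169
 151 134 127 125 128 127 126 126 127]
195 [119 117 130 156 175 180 175 164 164 174 177 176 173 168 170 169 175 177
 166 146 131 127 127 128 128 128 127]
196 [121 130 144 168 185 180 160 147 165 192 201 204 199 188 164 151 164 177
 175 156 134 123 127 126 130 129 129]
197 [119 131 141 168 183 169 146 148 186 211 221 224 222 214 186 160 166 184
 182 162 135 127 126 127 127 128 126]
198 [119 127 144 164 171 153 132 161 196 211 218 223 224 219 202 186 185 191
 189 169 139 126 124 127 127 126 127]
199 [122 130 146 167 165 137 151 182 201 207 210 212 212 209 205 200 196 197
 191 171 140 127 126 126 126 128 129]
200 [127 131 150 170 161 135 161 194 207 212 212 213 212 208 204 201 198 194
 188 170 139 128 127 126 129 127 130]
201 [130 135 152 172 162 136 162 194 206 211 214 215 215 209 205 201
[... 611 characters left out ...]
7 111  82]
207 [178 191 185 179 174 168 174 185 192 196 199 202 201 195 188 180 174 176
 183 186 182 172 143 127 127 113  80]
208 [164 170 156 163 178 177 175 179 186 189 193 195 193 188 181 176 176 180
 187 188 183 171 146 132 123 117  93]
209 [164 170 156 160 180 183 182 182 185 189 191 192 193 188 184 181 181 183
 184 185 185 174 152 138 131 124 119]
210 [172 179 175 177 186 187 185 186 183 188 189 190 188 185 175 173 178 183
 186 188 186 177 159 140 130 130 131]
211 [169 180 185 188 191 188 187 189 187 187 186 186 186 181 167 162 172 186
 190 189 189 176 153 136 131 130 132]
212 [161 176 188 192 195 197 196 196 195 193 189 191 187 189 188 186 190 192
 194 191 184 170 150 133 130 129 130]
```

View pics/s3.png

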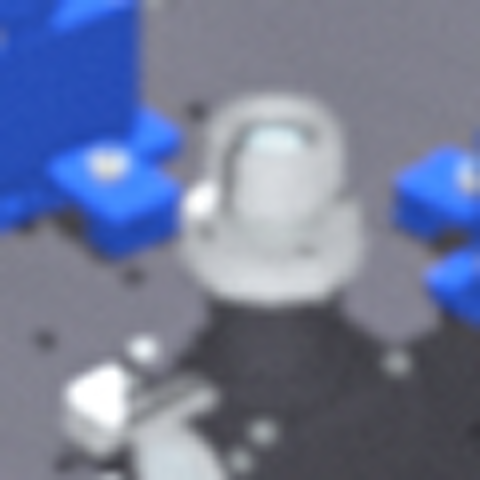

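```bash
cat >> h.py <<'E'
def side(img,u0,u1,rows,C=C,r=.02):
    gs=img.min(2);c=robot.get_calibration("scene");T=np.asarray(c["T"]);out=[]
    for v in rows:
        x=np.arange(u0,u1+1);p=gs[v,u0:u1+1];i=np.argmin(p[1:-1])+1
        a,b,d=p[i-1],p[i],p[i+1];u=x[i]+.5*(a-d)/(a-2*b+d)
        d=T[:3,:3]@[(u-c["cx"])/c["fx"],-(v-c["cy"])/c["fy"],-1];o=T[:3,3]-[*C,0]
        A=d[0]**2+d[1]**2;B=o[0]*d[0]+o[1]*d[1];q=o+d*((-B-np.sqrt(B*B-A*(o[0]**2+o[1]**2-r*r)))/A)
        out.append((u,q[2],np.degrees(np.arctan2(q[1],q[0]))))
    out=np.array(out);print(out.round(4).T,"median az",np.median(out[:,2]).round(2));return out
E
python3 - <<'E'
from h import *
i=np.load("a1.npy");a=np.load("a.npy")
for c in ((.5187,-.0248),(.5187,-.0245),(.5182,-.0252)):
    side(a,312,317,range(201,207),C=c);side(i,306,311,range(199,206),C=c)
# horizontal extent of collar body row ~200 in both: half max right edge
g0=a.min(2);g=i.min(2)
E
```

```text
[[3.149060e+02 3.148455e+02 3.147427e+02 3.146898e+02 3.147373e+02
  3.147421e+02]
 [1.525000e-01 1.496000e-01 1.468000e-01 1.439000e-01 1.410000e-01
  1.381000e-01]
 [4.349930e+01 4.320310e+01 4.261450e+01 4.236940e+01 4.281830e+01
  4.297300e+01]] median az 42.9
[[ 3.081680e+02  3.080000e+02  3.080000e+02  3.080213e+02  3.080533e+02
   3.080262e+02  3.079281e+02]
 [ 1.544000e-01  1.513000e-01  1.484000e-01  1.456000e-01  1.428000e-01
   1.399000e-01  1.368000e-01]
 [-6.942200e+00 -8.487200e+00 -8.403900e+00 -8.111200e+00 -7.715800e+00
  -7.897000e+00 -8.780700e+00]] median az -8.11
[[3.149060e+02 3.148455e+02 3.147427e+02 3.146898e+02 3.147373e+02
  3.147421e+02]
 [1.526000e-01 1.497000e-01 1.469000e-01 1.440000e-01 1.411000e-01
  1.383000e-01]
 [4.280140e+01 4.250570e+01 4.191800e+01 4.167330e+01 4.212150e+01
  4.227590e+01]] median az 42.2
[[ 3.081680e+02  3.080000e+02  3.080000e+02  3.080213e+02  3.080533e+02
   3.080262e+02  3.079281e+02]
 [ 1.544000e-01  1.512000e-01  1.484000e-01  1.456000e-01  1.428000e-01
   1.398000e-01  1.368000e-01]
 [-7.904000e+00 -9.476000e+00 -9.391200e+00 -9.093200e+00 -8.690800e+00
  -8.875200e+00 -9.774900e+00]] median az -9.09
[[3.149060e+02 3.148455e+02 3.147427e+02 3.146898e+02 3.147373e+02
  3.147421e+02]
 [1.520000e-01 1.492000e-01 1.463000e-01 1.435000e-01 1.406000e-01
  1.377000e-01]
 [4.357620e+01 4.327980e+01 4.269080e+01 4.244540e+01 4.289470e+01
  4.304950e+01]] median az 42.97
[[ 3.081680e+02  3.080000e+02  3.080000e+02  3.080213e+02  3.080533e+02
   3.080262e+02  3.079281e+02]
 [ 1.540000e-01  1.509000e-01  1.480000e-01  1.452000e-01  1.424000e-01
   1.395000e-01  1.364000e-01]
 [-6.876600e+00 -8.420800e+00 -8.337500e+00 -8.045000e+00 -7.649800e+00
  -7.830900e+00 -8.714100e+00]] median az -8.04
```

Emit:
apply_moves --series '[-0.2, 0.6, 0.9, 0, -0.2, 0.6, 0.9, 0, 0, 0.6, 0.9, 0, 0, 0.6, 0.9, 0, 0, 0.6, 0.9, 0, 0, 0.6, 0.9, 0, 0, 0.6, 0.9, 0, 0, 0.6, 0.9, 0, 0, 0.6, 0.9, 0, 0, 0.6, 0.9, 0]'

```text
clock: 13.65
tcp_pos: [0.4989, -0.2989, 0.1989]
tcp_rot: [1.649, 0.849, -1.657]
ft_force: [-0.7, 0.4, 0.3]
width: 0.0768
```

```bash
python3 - <<'E'
from h import *
goto(.5187,-.0248,.2,-36.6)
t=avg("top",10);np.save("b1.npy",t);i=avg("scene",4);np.save("a2.npy",i)
b=np.load("b.npy")
f=lambda t:cv2.resize(t[190:240,303:353],None,fx=8,fy=8,interpolation=cv2.INTER_CUBIC)
cv2.imwrite("pics/t1.png",np.clip(np.hstack([f(b),f(t)]),0,255).astype(np.uint8))
E
```

```text
t 13.65 pos [ 0.4989 -0.2989  0.1989] yaw -35.76 tilt [-0.005   0.0007] F [-0.7  0.4  0.3] M [ 0.011 -0.033 -0.009] w 76.8 
 q [ 0.8    0.246 -0.396  1.659  0.1    1.261 -0.241]
shift units [-0.039 -5.766 -9.357]
turn units 0.105
```

View pics/t1.png

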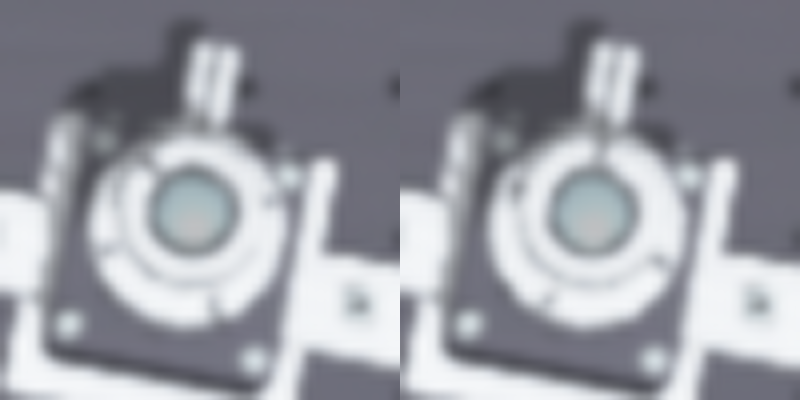

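```bash
python3 - <<'E'
from h import *
b=np.load("b.npy").min(2);t=np.load("b1.npy").min(2)
d=(t-b)
cx=lambda im,r,az,C:cv2.remap(im.astype(np.float32),*[m.astype(np.float32).reshape(1,-1) for m in proj("top",np.c_[C[0]+r*np.cos(az),C[1]+r*np.sin(az),0*az+.156]).T],cv2.INTER_CUBIC).ravel()
for C in ((.5187,-.0247),(.5187,-.0240),(.5177,-.0247)):
  az=np.radians(np.arange(-50,80,.5))
  D=np.mean([cx(t,r,az,C)-cx(b,r,az,C) for r in (.0145,.0155,.0165,.0175)],0)
  deg=np.degrees(az);
  i=np.argmin(D);j=np.argmax(D)
  w=np.clip(-D,0,None)*(abs(deg-deg[i])<14);w2=np.clip(D,0,None)*(abs(deg-deg[j])<14)
  print(C,"new",(w*deg).sum()/w.sum(),D.min(),"old",(w2*deg).sum()/w2.sum(),D.max())
# tab line via line-dip after removing tab profile & scene repeat
i=np.load("a2.npy");side(i,306,311,range(199,206),C=(.5187,-.0247))
# lens centre
import sys
s=8
for im,thr in((b,180),(t,180),(t,175)):
    c=cv2.resize(im[190:240,303:353],None,fx=s,fy=s,interpolation=cv2.INTER_CUBIC);m=cv2.morphologyEx((c<thr).astype(np.uint8),cv2.MORPH_OPEN,np.ones((25,25)))
    n,l=cv2.connectedComponents(m);k=l[208,192];cn,_=cv2.findContours((l==k).astype(np.uint8),0,1);e=cv2.fitEllipse(max(cn,key=len));print(plane("top",(np.array(e[0])+.5)/s-.5+[303,190],.156),e[1])
E
```

```text
(0.5187, -0.0247) new -8.582336115214925 -51.69823 old 42.56893749689831 61.587868
(0.5187, -0.024) new -11.015641290446425 -51.13941 old 40.78475668985194 63.06101
(0.5177, -0.0247) new -8.145244205281553 -44.467094 old 40.23530195751682 57.90059
[[ 3.078054e+02  3.078391e+02  3.079223e+02  3.080179e+02  3.080863e+02
   3.081131e+02  3.081290e+02]
 [ 1.538000e-01  1.510000e-01  1.483000e-01  1.456000e-01  1.428000e-01
   1.400000e-01  1.372000e-01]
 [-1.086020e+01 -1.043060e+01 -9.504700e+00 -8.470900e+00 -7.716300e+00
  -7.372500e+00 -7.134600e+00]] median az -8.47
[[ 0.52131772 -0.02409042  0.156     ]] (70.61908721923828, 98.43021392822266)
[[ 0.5208981  -0.02436953  0.156     ]] (71.03057861328125, 95.05415344238281)
[[ 0.51211461 -0.03677916  0.156     ]] (236.42347717285156, 351.30078125)
```

```bash
python3 - <<'E'
from h import *
b=np.load("b.npy").min(2);t=np.load("b1.npy").min(2)
def fit(im,z,r0,r1,C0,n="top",sk=None,it=3):
    C0=np.array(C0,float);rs=np.arange(r0,r1,.0001)
    for k in range(it):
        P=[]
        for az in np.radians(np.arange(0,360,4)):
            if sk is not None and any(abs((np.degrees(az)-s+180)%360-180)<15 for s in sk): continue
            q=np.c_[C0[0]+rs*np.cos(az),C0[1]+rs*np.sin(az),0*rs+z];uv=proj(n,q).astype(np.float32)
            p=cv2.remap(im.astype(np.float32),uv[:,0].reshape(1,-1),uv[:,1].reshape(1,-1),cv2.INTER_CUBIC).ravel()
            g=np.gradient(p);i=np.argmax(g);P.append(q[i,:2])
        P=np.array(P)
        from scipy.optimize import least_squares
        f=least_squares(lambda x:np.hypot(*(P-x[:2]).T)-x[2],[*C0,(r0+r1)/2],loss="soft_l1",f_scale=.0003);C0=f.x[:2]
    return f.x.round(5)
for nm,im,mk in(("b",b,42),("t",t,-9)): print(nm,fit(im,.156,.008,.016,(.5187,-.0245),sk=[mk]),fit(im,.155,.008,.016,(.5187,-.0245),sk=[mk]))
for nm,f,mk in(("a","a.npy",42),("a2","a2.npy",-9)): 
    im=np.load(f).min(2);print(nm,"scene outer rim",fit(-im,.156,.0165,.0235,(.5187,-.0245),n="scene",sk=[mk,-20,0,20,40,60,80]))
E
```

```text
b [ 0.51848 -0.02473  0.01293] [ 0.51863 -0.02479  0.01295]
t [ 0.5181  -0.02457  0.01266] [ 0.51821 -0.02462  0.01273]
a scene outer rim [ 0.52033 -0.02402  0.02149]
a2 scene outer rim [ 0.52018 -0.02388  0.02155]
```

Emit:
apply_moves --series '[0, -0.58, -0.93, 0, 0, -0.58, -0.93, 0, 0, -0.58, -0.93, 0, 0, -0.58, -0.93, 0, 0, -0.58, -0.93, 0, 0, -0.58, -0.93, 0, 0, -0.58, -0.93, 0, 0, -0.58, -0.93, 0, 0, -0.5, -0.8, 0, 0, 0, 0, 0]'

```text
clock: 15.35
tcp_pos: [0.516, -0.0467, 0.2004]
tcp_rot: [1.651, 0.844, -1.655]
ft_force: [0.5, -0.2, -0.5]
width: 0.0769
```

```bash
python3 -c "
from h import *
goto(.5185,-.025,.124,-36.6)"
```

```text
t 15.35 pos [ 0.516  -0.0467  0.2004] yaw -35.88 tilt [-0.0015 -0.0017] F [ 0.5 -0.2 -0.5] M [ 0.029 -0.017 -0.052] w 76.9 
 q [ 0.542  0.128 -0.578  1.799  0.076  1.238 -0.683]
shift units [ 3.056 -0.426 -0.768]
turn units 0.09
```

Emit:
apply_moves --series '[0, -0.43, -0.77, 0, 0, 0, 0, 0, 0.75, 0, 0, 0, 0.75, 0, 0, 0, 0.75, 0, 0, 0, 0.7, 0, 0, 0, 0, 0, 0, 0]'

```text
clock: 16.05
tcp_pos: [0.5194, -0.0286, 0.1255]
tcp_rot: [1.653, 0.838, -1.654]
ft_force: [-0.3, 0.5, 0.2]
width: 0.0766
```

```bash
python3 -c "
from h import *
goto(.5185,-.025,.1245,-36.6)"
```

```text
t 16.05 pos [ 0.5194 -0.0286  0.1255] yaw -35.98 tilt [ 0.0014 -0.0048] F [-0.3  0.5  0.2] M [0.059 0.006 0.029] w 76.6 
 q [ 0.499  0.204 -0.588  1.885  0.133  1.088 -0.769]
shift units [ 0.039 -0.113 -0.095]
turn units 0.077
```

Emit:
apply_moves --series '[0.04, -0.12, -0.12, 0, 0, 0, 0, 0]'

```text
clock: 16.25
tcp_pos: [0.519, -0.0251, 0.1254]
tcp_rot: [1.654, 0.837, -1.655]
ft_force: [0.2, -0.4, -0.8]
width: 0.0768
```

Emit:
apply_moves --series '[0, 0, 0, 0, 0, 0, 0, 0, 0, 0, 0, 0, 0, 0, 0, 0, 0, 0, 0, 0]' --claw 1 --squeeze 30

```text
clock: 16.75
tcp_pos: [0.5186, -0.0242, 0.1277]
tcp_rot: [1.653, 0.838, -1.654]
ft_force: [1.1, -0.4, -5.1]
width: 0.0389
```

```bash
python3 -c "
from h import *
goto(.5185,-.025,.1245,-38.2)"
```

```text
t 16.75 pos [ 0.5186 -0.0242  0.1277] yaw -36.01 tilt [ 0.0019 -0.0049] F [ 1.1 -0.4 -5.1] M [-0.034 -0.427 -0.073] w 38.9 
 q [ 0.495  0.2   -0.592  1.885  0.131  1.092 -0.777]
shift units [0.129 0.015 0.03 ]
turn units 0.274
```

Emit:
apply_moves --series '[0, 0, 0, 0.14, 0, 0, 0, 0.12, 0, 0, 0, 0]'

```text
clock: 17.05
tcp_pos: [0.5186, -0.0241, 0.1277]
tcp_rot: [1.68, 0.81, -1.681]
ft_force: [-0.9, 0.4, -2.1]
width: 0.0393
```

```bash
python3 -c "
from h import *
goto(.5185,-.025,.1245,-38.2)"
```

```text
t 17.05 pos [ 0.5186 -0.0241  0.1277] yaw -38.28 tilt [ 0.0019 -0.0049] F [-0.9  0.4 -2.1] M [-0.082 -0.101 -0.03 ] w 39.3 
 q [ 0.491  0.199 -0.588  1.885  0.13   1.092 -0.815]
shift units [0.127 0.016 0.03 ]
turn units -0.01
```

Emit:
apply_moves --series '[0, 0, 0, 0, 0, 0, 0, 0, 0, 0, 0, 0, 0, 0, 0, 0, -1, 0, 0, 0, -1, 0, 0, 0, -1, 0, 0, 0]' --claw -0.8

```text
clock: 17.75
tcp_pos: [0.5169, -0.024, 0.2024]
tcp_rot: [1.677, 0.813, -1.686]
ft_force: [-0.4, -0.3, -0.7]
width: 0.0768
```

Emit:
apply_moves --series '[0, 0.6, 0.9, 0, 0, 0.6, 0.9, 0, 0, 0.6, 0.9, 0, 0, 0.6, 0.9, 0, 0, 0.6, 0.9, 0, 0, 0.6, 0.9, 0, 0, 0.6, 0.9, 0, 0, 0.6, 0.9, 0, 0, 0.6, 0.9, 0, 0, 0.6, 0.9, 0]'

```text
clock: 18.75
tcp_pos: [0.4993, -0.2991, 0.2104]
tcp_rot: [1.677, 0.813, -1.669]
ft_force: [0.6, 0.4, -0.1]
width: 0.0768
```

```bash
cat >> h.py <<'E'
def topaz(b,t,Cs=((.5183,-.02465),(.5185,-.0247),(.5183,-.0243))):
  f=lambda im,r,az,C:cv2.remap(im.astype(np.float32),*[m.astype(np.float32).reshape(1,-1) for m in proj("top",np.c_[C[0]+r*np.cos(az),C[1]+r*np.sin(az),0*az+.156]).T],cv2.INTER_CUBIC).ravel()
  for C in Cs:
    deg=np.arange(-50,80,.5);az=np.radians(deg)
    D=np.mean([f(t,r,az,C)-f(b,r,az,C) for r in (.0145,.0155,.0165,.0175)],0)
    i=np.argmin(D);j=np.argmax(D);w=np.clip(-D,0,None)*(abs(deg-deg[i])<14);w2=np.clip(D,0,None)*(abs(deg-deg[j])<14)
    print(C,"new",((w*deg).sum()/w.sum()).round(2),"old",((w2*deg).sum()/w2.sum()).round(2))
E
python3 - <<'E'
from h import *
goto(.5187,-.0248,.2)
t=avg("top",8);np.save("b2.npy",t);i=avg("scene",8);np.save("a3.npy",i)
b=np.load("b.npy").min(2)
topaz(b,np.load("b1.npy").min(2));topaz(b,t.min(2))
for k in("a1","a2","a3"): side(np.load(k+".npy"),305,311,range(199,206),C=(.5187,-.0247))
E
```

```text
t 18.75 pos [ 0.4993 -0.2991  0.2104] yaw -37.75 tilt [ 0.0077 -0.0059] F [ 0.6  0.4 -0.1] M [ 0.018 -0.01   0.019] w 76.8 
 q [ 0.796  0.227 -0.388  1.656  0.092  1.266 -0.269]
shift units [ 0.358 -6.105 -9.15 ]
(0.5183, -0.02465) new -8.49 old 41.58
(0.5185, -0.0247) new -8.41 old 42.04
(0.5183, -0.0243) new -9.73 old 40.65
(0.5183, -0.02465) new -11.48 old 41.45
(0.5185, -0.0247) new -11.23 old 42.03
(0.5183, -0.0243) new -12.75 old 40.62
[[ 3.081680e+02  3.080000e+02  3.080000e+02  3.080213e+02  3.080533e+02
   3.080262e+02  3.079281e+02]
 [ 1.544000e-01  1.513000e-01  1.484000e-01  1.456000e-01  1.428000e-01
   1.399000e-01  1.368000e-01]
 [-7.261100e+00 -8.814800e+00 -8.731100e+00 -8.436600e+00 -8.038900e+00
  -8.221200e+00 -9.110100e+00]] median az -8.44
[[ 3.078054e+02  3.078391e+02  3.079223e+02  3.080179e+02  3.080863e+02
   3.081131e+02  3.081290e+02]
 [ 1.538000e-01  1.510000e-01  1.483000e-01  1.456000e-01  1.428000e-01
   1.400000e-01  1.372000e-01]
 [-1.086020e+01 -1.043060e+01 -9.504700e+00 -8.470900e+00 -7.716300e+00
  -7.372500e+00 -7.134600e+00]] median az -8.47
[[ 3.065063e+02  3.071503e+02  3.075500e+02  3.077356e+02  3.079213e+02
   3.080634e+02  3.081184e+02]
 [ 1.507000e-01  1.496000e-01  1.476000e-01  1.451000e-01  1.426000e-01
   1.399000e-01  1.371000e-01]
 [-2.699880e+01 -1.804980e+01 -1.338700e+01 -1.132880e+01 -9.347300e+00
  -7.856600e+00 -7.237600e+00]] median az -11.33
```

Both views now put the collar line at -11.3°, against the tab at -11.3°. Going back to tighten the ring.

Emit:
apply_moves --series '[0, -0.65, -0.98, 0, 0, -0.65, -0.98, 0, 0, -0.65, -0.98, 0, 0, -0.65, -0.98, 0, 0, -0.65, -0.98, 0, 0, -0.65, -0.98, 0, 0, -0.65, -0.98, 0, 0, -0.65, -0.98, 0, 0, -0.65, -0.98, 0, 0, 0, 0, 0]'

```text
clock: 20.55
tcp_pos: [0.5194, -0.0251, 0.2091]
tcp_rot: [1.68, 0.809, -1.67]
ft_force: [0.2, 0.3, -0.3]
width: 0.0766
```

```bash
python3 -c "
from h import *
goto(.5187,-.0250,.0945)"
```

```text
t 20.55 pos [ 0.5194 -0.0251  0.2091] yaw -37.95 tilt [ 0.0092 -0.0067] F [ 0.2  0.3 -0.3] M [-0.049  0.034 -0.035] w 76.6 
 q [ 0.512  0.118 -0.591  1.791  0.077  1.244 -0.763]
shift units [ 4.582 -0.076  0.015]
```

Emit:
apply_moves --series '[0.75, -0.03, 0, 0, 0.75, -0.03, 0, 0, 0.75, -0.03, 0, 0, 0.75, -0.03, 0, 0, 0.75, 0, 0, 0, 0.75, 0, 0, 0, 0, 0, 0, 0]'

```text
clock: 21.25
tcp_pos: [0.5191, -0.0268, 0.0939]
tcp_rot: [1.681, 0.805, -1.668]
ft_force: [-0.5, -0.7, 0.4]
width: 0.0764
```

```bash
python3 -c "
from h import *
goto(.5187,-.0250,.0945)"
```

```text
t 21.25 pos [ 0.5191 -0.0268  0.0939] yaw -37.97 tilt [ 0.0124 -0.0089] F [-0.5 -0.7  0.4] M [0.035 0.049 0.006] w 76.4 
 q [ 0.483  0.233 -0.581  1.926  0.162  1.014 -0.833]
shift units [-0.024 -0.056 -0.046]
```

Emit:
apply_moves --series '[-0.02, -0.06, -0.06, 0, 0, 0, 0, 0]'

```text
clock: 21.45
tcp_pos: [0.5193, -0.0251, 0.0955]
tcp_rot: [1.682, 0.804, -1.668]
ft_force: [0.4, 1.1, -0.6]
width: 0.0773
```

Emit:
apply_moves --series '[0, 0, 0, 0, 0, 0, 0, 0, 0, 0, 0, 0, 0, 0, 0, 0]' --claw 1 --squeeze 50

```text
clock: 21.85
tcp_pos: [0.5187, -0.0242, 0.0977]
tcp_rot: [1.682, 0.805, -1.668]
ft_force: [2.2, -0.3, -7.8]
width: 0.052
```

```bash
python3 -c "
from h import *
goto(.5187,-.0250,.0945)"
```

```text
t 21.85 pos [ 0.5187 -0.0242  0.0977] yaw -38.01 tilt [ 0.0123 -0.0085] F [ 2.2 -0.3 -7.8] M [ 0.268 -0.321 -0.   ] w 52.0 
 q [ 0.481  0.228 -0.584  1.924  0.158  1.021 -0.835]
shift units [0.129 0.017 0.027]
```

Emit:
apply_moves --series '[0, 0, 0, 0.3, 0, 0, 0, 0.3, 0, 0, 0, 0.3, 0, 0, 0, 0.15, 0, 0, 0, 0.15]'

```text
clock: 22.35
tcp_pos: [0.5188, -0.0242, 0.0977]
tcp_rot: [1.798, 0.676, -1.781]
ft_force: [0.7, 0.6, -3.6]
width: 0.0524
```

```bash
python3 -c "
from h import *
st()"
```

```text
t 22.35 pos [ 0.5188 -0.0242  0.0977] yaw -47.97 tilt [ 0.0125 -0.0078] F [ 0.7  0.6 -3.6] M [0.286 0.101 0.079] w 52.4 
 q [ 0.463  0.224 -0.562  1.924  0.15   1.02  -1.002]
```

Emit:
apply_moves --series '[0, 0, 0, 0.3, 0, 0, 0, 0.3, 0, 0, 0, 0.15, 0, 0, 0, 0.15]'

```text
clock: 22.75
tcp_pos: [0.5189, -0.0243, 0.0977]
tcp_rot: [1.883, 0.572, -1.864]
ft_force: [-0.5, 0.3, -2.9]
width: 0.0524
```

```bash
python3 -c "
from h import *
st()"
```

```text
t 22.75 pos [ 0.5189 -0.0243  0.0977] yaw -55.46 tilt [ 0.0126 -0.0077] F [-0.5  0.3 -2.9] M [0.282 0.15  0.056] w 52.4 
 q [ 0.448  0.222 -0.545  1.925  0.145  1.019 -1.129]
```

Emit:
apply_moves --series '[0, 0, 0, 0.3, 0, 0, 0, 0.3, 0, 0, 0, 0.15, 0, 0, 0, 0.15]'

```text
clock: 23.15
tcp_pos: [0.5189, -0.0244, 0.0977]
tcp_rot: [1.965, 0.46, -1.944]
ft_force: [0.8, -0.5, -2.8]
width: 0.0524
```

```bash
python3 -c "
from h import *
st()"
```

```text
t 23.15 pos [ 0.5189 -0.0244  0.0977] yaw -62.95 tilt [ 0.0126 -0.0077] F [ 0.8 -0.5 -2.8] M [0.31  0.076 0.135] w 52.4 
 q [ 0.434  0.22  -0.529  1.926  0.14   1.018 -1.256]
```

Emit:
apply_moves --series '[0, 0, 0, 0.15, 0, 0, 0, 0.15]'

```text
clock: 23.35
tcp_pos: [0.519, -0.0244, 0.0977]
tcp_rot: [1.992, 0.42, -1.97]
ft_force: [0.5, -0.8, -3.6]
width: 0.0522
```

```bash
python3 -c "
from h import *
st()"
```

```text
t 23.35 pos [ 0.519  -0.0244  0.0977] yaw -65.49 tilt [ 0.0127 -0.0077] F [ 0.5 -0.8 -3.6] M [ 0.29  -0.004  0.058] w 52.2 
 q [ 0.43   0.219 -0.524  1.926  0.139  1.017 -1.299]
```

Emit:
apply_moves --series '[0, 0, 0, 0.15, 0, 0, 0, 0.15]'

```text
clock: 23.55
tcp_pos: [0.519, -0.0244, 0.0977]
tcp_rot: [2.019, 0.379, -1.997]
ft_force: [1.1, -0.1, -2.7]
width: 0.052
```

```bash
python3 -c "
from h import *
st()"
```

```text
t 23.55 pos [ 0.519  -0.0244  0.0977] yaw -68.09 tilt [ 0.0128 -0.0077] F [ 1.1 -0.1 -2.7] M [0.266 0.024 0.062] w 52.0 
 q [ 0.425  0.218 -0.519  1.926  0.137  1.017 -1.343]
```

Emit:
apply_moves --series '[0, 0, 0, 0.15, 0, 0, 0, 0.15]'

```text
clock: 23.75
tcp_pos: [0.519, -0.0244, 0.0977]
tcp_rot: [2.046, 0.336, -2.023]
ft_force: [1.0, -0.4, -3.9]
width: 0.0523
```

```bash
python3 -c "
from h import *
st()"
```

```text
t 23.75 pos [ 0.519  -0.0244  0.0977] yaw -70.69 tilt [ 0.0129 -0.0078] F [ 1.  -0.4 -3.9] M [0.264 0.034 0.125] w 52.3 
 q [ 0.42   0.218 -0.513  1.926  0.135  1.017 -1.387]
```

Emit:
apply_moves --series '[0, 0, 0, 0.15, 0, 0, 0, 0.15]'

```text
clock: 23.95
tcp_pos: [0.519, -0.0245, 0.0977]
tcp_rot: [2.073, 0.292, -2.049]
ft_force: [1.3, -1.4, -3.8]
width: 0.0524
```

```bash
python3 -c "
from h import *
st()"
```

```text
t 23.95 pos [ 0.519  -0.0245  0.0977] yaw -73.3 tilt [ 0.0129 -0.0078] F [ 1.3 -1.4 -3.8] M [ 0.231 -0.034  0.084] w 52.4 
 q [ 0.415  0.217 -0.507  1.926  0.134  1.017 -1.431]
```

```bash
cat >> h.py <<'E'
def tq(k=5):
    M=[];J=[]
    for _ in range(k):
        s=robot.read_state();M.append(s["ft_torque"][2]);J.append(s["joint_efforts"][6]);robot.camera("scene")
    s,_=st(False);y=R.from_rotvec(s["tcp_rot"]).as_matrix()[:,1]
    print("t",round(s["clock"],2),"yaw",np.degrees(np.arctan2(y[1],y[0])).round(2),"Mz",np.round(M,3),"mean",np.mean(M).round(3),"tau7",np.round(J,3),"F",s["ft_force"].round(1),"pos",s["tcp_pos"].round(4))
E
python3 -c "
from h import *
tq()"
```

```text
t 24.2 yaw -73.19 Mz [ 0.084  0.005 -0.012 -0.002 -0.011] mean 0.013 tau7 [ 0.364  0.338 -0.399 -0.178 -0.051] F [ 1.4 -0.4 -3.8] pos [ 0.519  -0.0245  0.0977]
```

Emit:
apply_moves --series '[0, 0, 0, 0.15, 0, 0, 0, 0.15]'

```text
clock: 24.4
tcp_pos: [0.519, -0.0245, 0.0977]
tcp_rot: [2.097, 0.251, -2.072]
ft_force: [0.9, -0.5, -2.8]
width: 0.0525
```

```bash
python3 -c "
from h import *
tq()"
```

```text
t 24.65 yaw -75.61 Mz [ 0.125  0.055  0.019  0.022 -0.038] mean 0.036 tau7 [ 0.404  0.333 -0.371 -0.174 -0.058] F [ 1.8 -0.  -3.6] pos [ 0.5191 -0.0245  0.0977]
```

Emit:
apply_moves --series '[0, 0, 0, 0.15, 0, 0, 0, 0.15, 0, 0, 0, 0.15]'

```text
clock: 24.95
tcp_pos: [0.519, -0.0245, 0.0977]
tcp_rot: [2.134, 0.186, -2.108]
ft_force: [0.1, 0.1, -3.4]
width: 0.0525
```

```bash
python3 -c "
from h import *
st()"
```

```text
t 24.95 pos [ 0.519  -0.0245  0.0977] yaw -79.45 tilt [ 0.0129 -0.0079] F [ 0.1  0.1 -3.4] M [0.191 0.01  0.116] w 52.5 
 q [ 0.404  0.215 -0.495  1.927  0.13   1.016 -1.535]
```

Emit:
apply_moves --series '[0, 0, 0, 0.15]'

```text
clock: 25.05
tcp_pos: [0.5191, -0.0246, 0.0978]
tcp_rot: [2.146, 0.163, -2.12]
ft_force: [-0.4, -0.2, -3.1]
width: 0.0524
```

```bash
python3 -c "
from h import *
st()"
```

```text
t 25.05 pos [ 0.5191 -0.0246  0.0978] yaw -80.76 tilt [ 0.013 -0.008] F [-0.4 -0.2 -3.1] M [0.198 0.023 0.149] w 52.4 
 q [ 0.401  0.215 -0.492  1.927  0.129  1.016 -1.558]
```

Emit:
apply_moves --series '[0, 0, 0, 0.15]'

```text
clock: 25.15
tcp_pos: [0.5191, -0.0246, 0.0978]
tcp_rot: [2.159, 0.139, -2.132]
ft_force: [1.3, -1.7, -2.3]
width: 0.0522
```

```bash
python3 -c "
from h import *
st()"
```

```text
t 25.15 pos [ 0.5191 -0.0246  0.0978] yaw -82.07 tilt [ 0.013 -0.008] F [ 1.3 -1.7 -2.3] M [0.227 0.018 0.237] w 52.2 
 q [ 0.399  0.215 -0.489  1.927  0.129  1.016 -1.58 ]
```

Emit:
apply_moves --series '[0, 0, 0, 0.15]'

```text
clock: 25.25
tcp_pos: [0.5191, -0.0246, 0.0978]
tcp_rot: [2.171, 0.115, -2.144]
ft_force: [0.5, -0.9, -3.2]
width: 0.0525
```

```bash
python3 -c "
from h import *
st()"
```

```text
t 25.25 pos [ 0.5191 -0.0246  0.0978] yaw -83.38 tilt [ 0.013  -0.0081] F [ 0.5 -0.9 -3.2] M [0.203 0.056 0.163] w 52.5 
 q [ 0.396  0.214 -0.487  1.927  0.128  1.016 -1.602]
```

Emit:
apply_moves --series '[0, 0, 0, 0.15]'

```text
clock: 25.35
tcp_pos: [0.519, -0.0246, 0.0978]
tcp_rot: [2.183, 0.091, -2.156]
ft_force: [-0.8, -0.8, -3.5]
width: 0.052
```

```bash
python3 -c "
from h import *
st()"
```

```text
t 25.35 pos [ 0.519  -0.0246  0.0978] yaw -84.69 tilt [ 0.0129 -0.0081] F [-0.8 -0.8 -3.5] M [0.131 0.002 0.156] w 52.0 
 q [ 0.394  0.214 -0.484  1.927  0.127  1.016 -1.625]
```

Emit:
apply_moves --series '[0, 0, 0, 0.15]'

```text
clock: 25.45
tcp_pos: [0.5191, -0.0246, 0.0978]
tcp_rot: [2.195, 0.067, -2.168]
ft_force: [-0.2, 0.0, -2.2]
width: 0.0525
```

```bash
python3 -c "
from h import *
st()"
```

```text
t 25.45 pos [ 0.5191 -0.0246  0.0978] yaw -85.99 tilt [ 0.013  -0.0082] F [-0.2  0.  -2.2] M [0.145 0.004 0.213] w 52.5 
 q [ 0.392  0.214 -0.481  1.927  0.127  1.015 -1.647]
```

Emit:
apply_moves --series '[0, 0, 0, 0.15]'

```text
clock: 25.55
tcp_pos: [0.5191, -0.0246, 0.0978]
tcp_rot: [2.207, 0.042, -2.179]
ft_force: [0.8, -1.5, -3.4]
width: 0.0525
```

```bash
python3 -c "
from h import *
st()"
```

```text
t 25.55 pos [ 0.5191 -0.0246  0.0978] yaw -87.3 tilt [ 0.013  -0.0082] F [ 0.8 -1.5 -3.4] M [0.133 0.002 0.194] w 52.5 
 q [ 0.389  0.213 -0.478  1.928  0.126  1.015 -1.669]
```

Emit:
apply_moves --series '[0, 0, 0, 0.15]'

```text
clock: 25.65
tcp_pos: [0.5191, -0.0246, 0.0978]
tcp_rot: [2.219, 0.018, -2.191]
ft_force: [0.7, -0.5, -2.9]
width: 0.0521
```

```bash
python3 -c "
from h import *
st()"
```

```text
t 25.65 pos [ 0.5191 -0.0246  0.0978] yaw -88.6 tilt [ 0.013  -0.0083] F [ 0.7 -0.5 -2.9] M [0.14  0.051 0.204] w 52.1 
 q [ 0.387  0.213 -0.476  1.928  0.125  1.015 -1.691]
```

Emit:
apply_moves --series '[0, 0, 0, 0.15]'

```text
clock: 25.75
tcp_pos: [0.5191, -0.0247, 0.0978]
tcp_rot: [2.231, -0.007, -2.202]
ft_force: [0.6, -0.9, -1.7]
width: 0.0519
```

```bash
python3 -c "
from h import *
st()"
```

```text
t 25.75 pos [ 0.5191 -0.0247  0.0978] yaw -89.91 tilt [ 0.013  -0.0083] F [ 0.6 -0.9 -1.7] M [0.134 0.013 0.251] w 51.9 
 q [ 0.384  0.213 -0.473  1.928  0.124  1.015 -1.713]
```

Emit:
apply_moves --series '[0, 0, 0, 0.15]'

```text
clock: 25.85
tcp_pos: [0.519, -0.0247, 0.0978]
tcp_rot: [-2.229, 0.033, 2.2]
ft_force: [0.2, -0.2, -3.1]
width: 0.0526
```

```bash
python3 -c "
from h import *
st()"
```

```text
t 25.85 pos [ 0.519  -0.0247  0.0978] yaw -91.21 tilt [ 0.013  -0.0084] F [ 0.2 -0.2 -3.1] M [0.126 0.025 0.258] w 52.6 
 q [ 0.382  0.212 -0.47   1.928  0.124  1.015 -1.736]
```

The torque trend is now about 0.25 N m (0.204, 0.251, 0.258 over the last three steps). Stop, release, retreat and check.

Emit:
apply_moves --series '[0, 0, 0, 0, 0, 0, 0, 0, 0, 0, 0, 0, 0, 0, 0, 0, -0.9, 0, 0, 0, -0.9, 0, 0, 0, -0.9, 0, 0, 0, -0.9, 0, 0, 0, -0.9, 0, 0, 0]' --claw -0.8

```text
clock: 26.75
tcp_pos: [0.5163, -0.0233, 0.2125]
tcp_rot: [-2.225, 0.032, 2.204]
ft_force: [-0.6, -0.2, 0.1]
width: 0.077
```

```bash
python3 -c "
from h import *
goto(.5,-.3,.21)"
```

```text
t 26.75 pos [ 0.5163 -0.0233  0.2125] yaw -91.22 tilt [ 0.0095 -0.0074] F [-0.6 -0.2  0.1] M [-0.012 -0.007 -0.033] w 77.0 
 q [ 0.404  0.097 -0.476  1.798  0.055  1.248 -1.68 ]
shift units [ 0.177 11.08   0.419]
```

Emit:
apply_moves --series '[-0.1, 1, 0, 0, 0, 1, 0, 0, 0, 1, 0, 0, 0, 1, 0, 0, 0, 1, 0, 0, 0, 1, 0, 0, 0, 1, 0, 0, 0, 1, 0, 0, 0, 1, 0, 0, 0, 1, 0, 0]'

```text
clock: 27.75
tcp_pos: [0.5153, -0.2777, 0.2242]
tcp_rot: [-2.244, 0.023, 2.196]
ft_force: [0.3, 0.9, 0.3]
width: 0.0772
```

Emit:
apply_moves --series '[0, 0.5, 0, 0, 0, 0, 0, 0, 0, 0, 0, 0]'

```text
clock: 28.05
tcp_pos: [0.5144, -0.2933, 0.224]
tcp_rot: [-2.241, 0.028, 2.195]
ft_force: [0.1, 1.5, -0.8]
width: 0.0766
```

```bash
python3 - <<'E'
from h import *
st()
t=avg("top",10);np.save("b3.npy",t);i=avg("scene",10);np.save("a4.npy",i)
b=np.load("b.npy").min(2)
topaz(b,t.min(2))
side(i,305,311,range(200,206),C=(.5187,-.0247))
# direct comparison to pre-tightening top image
f=lambda t:cv2.resize(t[190:240,303:353],None,fx=8,fy=8,interpolation=cv2.INTER_CUBIC)
cv2.imwrite("pics/t3.png",np.clip(np.hstack([f(np.load("b2.npy")),f(t)]),0,255).astype(np.uint8))
cv2.imwrite("pics/s4.png",np.clip(i,0,255).astype(np.uint8))
E
```

```text
t 28.05 pos [ 0.5144 -0.2933  0.224 ] yaw -90.91 tilt [ 0.0207 -0.0092] F [ 0.1  1.5 -0.8] M [ 0.03   0.015 -0.01 ] w 76.6 
 q [ 0.674  0.219 -0.269  1.63   0.061  1.278 -1.192]
(0.5183, -0.02465) new -11.83 old 41.41
(0.5185, -0.0247) new -11.73 old 41.99
(0.5183, -0.0243) new -13.09 old 40.57
[[ 3.071438e+02  3.075713e+02  3.076833e+02  3.075840e+02  3.077899e+02
   3.079870e+02]
 [ 1.496000e-01  1.477000e-01  1.450000e-01  1.420000e-01  1.395000e-01
   1.369000e-01]
 [-1.812830e+01 -1.315680e+01 -1.187690e+01 -1.284820e+01 -1.059770e+01
  -8.523900e+00]] median az -12.36
```

View pics/t3.png

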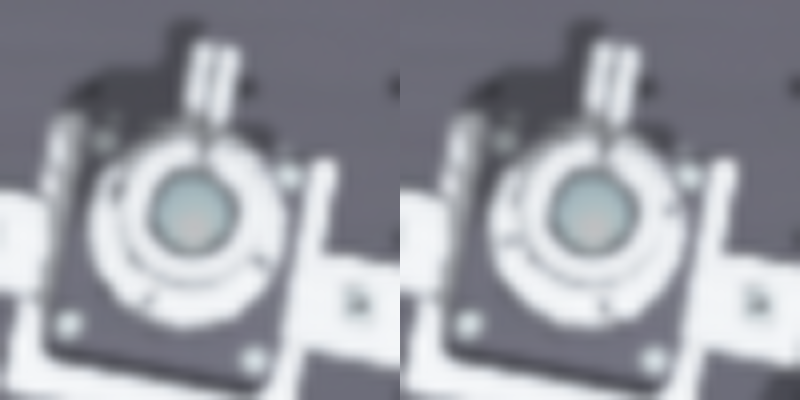

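View pics/s4.png

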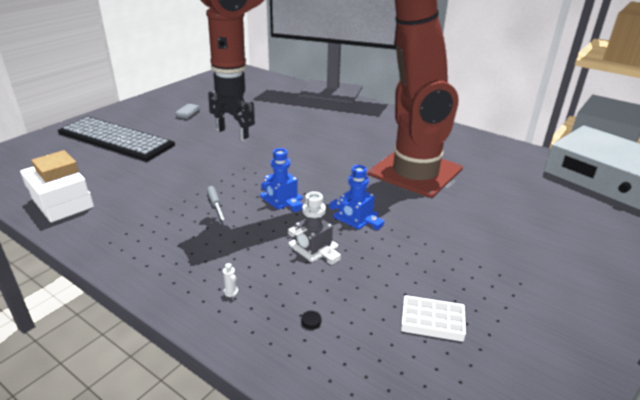

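The pictures show the collar line at top crop (605,150), in line with the tab line at (610,85). The driver, post holder, cap, tray and blue units are where they were, and the arm is clear. Handing in.

```bash
python3 -c "
from bench import robot
print(robot.hand_in())"
```

```text
the job is handed in; nothing more can be done
None
```

The grey collimator is refocused and locked again, and I handed it in at about 29 s of the 72 s allowed.

- **Slackening:** I turned the lock ring 45° anticlockwise. The loosening torque fell from about 0.14 to 0.03 N m, so the ring was free before I touched the collar.
- **Focusing:** I turned the collar about 53° clockwise. The camera then showed it 2.7° short of the mark, so I gave it another 2.3°. Before tightening, both cameras put the collar line at -11.3°, the same as the index tab.
- **Tightening:** I turned the ring clockwise in steps of about 0.02 rad until the torque trend reached about 0.25 N m. The last three readings were 0.204, 0.251 and 0.258, but single readings scatter by about 0.03 N m.

**Last checks:**
- With the arm clear, the collar line read -11.8° from the top camera and about -12.4° from the scene camera, against the tab's -11.3°. That is 0.5 to 1° past the mark, of the size expected from the ring's drag on the collar. The views disagree by about 0.5°, and the scene reading is noisy from row to row.
- By eye, nothing else in the final picture had moved; I did not measure this.
- The largest lateral wrist force I read was about 13 N, on a first off-centre grip that I released and redid.

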